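# Pack the moulded chocolates and stack the cover tray

## Task

Pack the three finished chocolates from the marble slab for the cold store: set each one down flat in the nest of its own shape in the green tray that holds the white nest pads. When all three are in, stack the empty green tray squarely on top, all four pins fully down in the corner sockets. Set everything down rather than dropping it, and leave the steel ring cutter and the steel cup on the slab where they are.

Things in the scene. Friction and masses are not known exactly. Their poses are not given: they have to be found in the camera images.
- dome: Round chocolate, dark brown: 56 mm in diameter with upright sides up to 20 mm, domed above to 30 mm (a 4 mm nut bump on top). About 75 g. Origin at the centre of its underside, z up. Starts on the white marble slab, whose top is 12 mm above the counter.
- block: Square chocolate, dark brown: 48 x 48 mm with upright sides up to 20 mm, a smaller 38 x 38 mm step on top up to 28 mm. About 70 g. Origin at the centre of its underside; x and y along its sides, z up. Starts on the marble slab (top 12 mm above the counter).
- log: Long chocolate, dark brown: 30 mm wide (its x), 74 mm long (its y), upright sides up to 17 mm, half-round ribbed top up to 28 mm. About 75 g. Origin at the centre of its underside. Starts on the marble slab (top 12 mm above the counter).
- round_nest: White pad, 84 (x) x 104 (y) x 8 mm, with a round recess 70 mm across and 5 mm deep, its floor lined with brown card: place of the round chocolate. Fixed in the lower green tray, axes along the tray's. Origin: centre of its underside; a seated chocolate's underside is 3 mm above that, the pad's top 8 mm. The three pads lie along the tray's x, 90 mm centre to centre, in any order.
- square_nest: White nest pad of the same outside size with a square recess 62 x 62 mm, 5 mm deep: the place for the square chocolate. Origin, axes and heights as for the round nest.
- log_nest: White nest pad of the same outside size with an oblong recess, 44 mm along its x and 88 mm along its y, 5 mm deep: the place for the long chocolate, lying along the pad's y. Origin, axes and heights as for the round nest.
- nest_tray: Lower mint-green tray, fixed left or right of the slab, holding the three white pads. 310 (x) x 164 (y) mm; origin on the counter under its centre, z up. Floor top (under the pads) at 14 mm, rim at 24 mm, four corner posts 28 x 28 mm rise to 60 mm, centred at x +-141, y +-68 mm, each with a square socket 16 x 16 mm, 12 mm deep in its top.
- cover_tray: Empty loose green tray, 0.45 kg, on the slab's other side; same size and posts, plus a 10 mm round pin reaching 10 mm below each post. Origin under its centre at pin-tip level (counter). Carrying rib across the middle: 14 mm thick (x), 110 mm long (y), from 14 to 56 mm above the origin, over the centre of mass. Stacked: origin 50 mm above the lower tray's, x axes parallel either way round.
- ring_cutter: Bystander: plain thin-walled steel ring cutter, 52 mm in diameter, 45 mm high, standing on the slab among the chocolates. Origin at the centre of its underside. To be left alone.
- cup: Bystander: small open steel cup, 60 mm across the rim, 45 mm high, on the slab among the chocolates. Origin at the centre of its underside. To be left alone.
Mind the look-alikes: they are no part of the job. Leave any purple look-alike of the dome alone. Leave any blue look-alike of the log alone.

How it is judged:
On the way:
1. all three chocolates lie flat in their own nests, let go (horizontal distance between dome and round_nest below 0.012 m and z of dome in the frame of round_nest below 0.006 m and angle between each of dome, block, log's own z axis and vertical below 0.08 rad and contact force between the fingers and dome below 0.1 N and horizontal distance between block and square_nest below 0.012 m and z of block in the frame of square_nest below 0.006 m and contact force between the fingers and block below 0.1 N and horizontal distance between log and log_nest below 0.012 m and z of log in the frame of log_nest below 0.006 m and contact force between the fingers and log below 0.1 N), for 0.2 s.
At the end, for the whole second after the job is handed in: Each chocolate flat in its own nest (within 12 mm, underside < 6 mm over the pad's, tilt < 0.08 rad); cover tray stacked on the nest tray, pins in sockets (within 6 mm, 50 +- 3 mm above, aligned < 0.06 rad, level < 0.03 rad); all released and at rest (all of step 1 and horizontal distance between cover_tray and nest_tray below 0.006 m and z of cover_tray in the frame of nest_tray between 0.047 and 0.053 m and angle between the x axis of cover_tray and the x axis of nest_tray, either way round below 0.06 rad and angle between cover_tray's own z axis and vertical below 0.03 rad and contact force between the fingers and cover_tray below 0.1 N and linear speed of each of dome, block, log, cover_tray below 0.02 m/s and angular speed of each of dome, block, log, cover_tray below 0.2 rad/s); the robot touches nothing.
It fails at once if the ring cutter or the cup on the slab was pushed more than 30 mm (distance of any of ring_cutter, cup from where it was at the start of the episode above 0.03 m).
It fails at once if a chocolate or the cover tray was dropped or thrown (over 0.8 m/s out of the grip) ((linear speed of dome above 0.8 m/s and contact force between the fingers and dome below 0.05 N) or (linear speed of block above 0.8 m/s and contact force between the fingers and block below 0.05 N) or (linear speed of log above 0.8 m/s and contact force between the fingers and log below 0.05 N) or (linear speed of cover_tray above 0.8 m/s and contact force between the fingers and cover_tray below 0.05 N)).
It also fails if it takes over 112 s, if anything falls off the work surface, if the arm or the gripper's body presses on something with over 40 N, if the wrist force passes 120 N, or if a joint passes its speed limit or range.

## Robot

A 6-joint arm with a two-finger parallel gripper is mounted at the origin on the work surface. World frame = base frame: x ahead of the robot, y to its left, z up, the work surface at z = 0. Lengths are in m, angles in rad, forces in N, time in s.
With the tool pointing down it reaches from about 0.325 to 0.85 m from the base axis. Payload 4.4 kg.
Tool frame: the origin (TCP) lies midway between the tips of the shut fingers; the grasp point (between the pads) lies behind it (manip.grip_depth is the z of the grasp point in the tool frame, in m); z points along the fingers, y is the direction in which the jaws open and shut (so a half turn about z gives the same grasp; the last joint's range is limited). The gripper opens to 94 mm and grips with 3 to 60 N. Pads are 16 mm wide; open, the fingers measure 119 mm over their backs; the gripper's body (75 mm by 177 mm) begins 78 mm behind the grasp point.
Start: joints at [-1.433, 0.207, 1.542, -0, 1.393, -0.15], TCP at [0.163, -0.551, 0.205] pointing down, gripper open.
Joint ranges: [-2.73, 2.73], [-0.86, 2.22], [0.23, 2.46], [-1.11, 4.25], [0.08, 2.63], [-2.82, 2.82]. Speed limits (rad/s): [2.79, 2.79, 3.14, 3.14, 3.14, 3.14].

## Interface

Orientations are given as a unit quaternion [x, y, z, w].
In Python, from workcell import manip gives the robot as it stands.
- The arm moves only by the tool apply_moves, never from a script. Its argument "moves" is a list of rows, each an object of numbers: "x", "y", "z": the shift along the world's x, y, z in cm; "ax", "ay", "az": the turn, a rotation vector about the world's x, y, z in rad. A call has 1 to 12 rows; each row shifts and turns the pose as measured when the row begins; what a row does not reach is not made up. A row lasts 1/8 s, in which the tool goes at most 62.5 mm and 10.7 degrees, less where a joint would pass 70% of its speed; a pose out of reach is approached as far as the arm can. A call is refused whole if a number of a shift passes 6.25 or a number of a turn 0.188, either way. A call with a gripper value outside its range is refused whole. "grip" is the opening in per cent of the stroke, from 0 (shut) to 100 (fully open), set as the call begins (left out, the last holds). The fingers move at their own pace and stop on an object; "squeeze" is the grip in N (left out, the last holds). Time passes only in rows, so rows that do not move let the fingers close. It gives the time, the measured TCP pose, the force and the opening at its end, in the units of the state.
- manip.read_state(): the state, without advancing time (a new reading comes with each control period).
- manip.capture(name): name is "side" or "top"; returns the picture (400x640x3 uint8, red, green, blue); there is no depth.
- manip.camera_params(name): a dict with "mtx" (3x3 intrinsics, pixels), "distortion" ([k1, k2, p1, p2, k3] as OpenCV has them; the pictures are not rectified), "cam_to_world" (4x4, takes a point from camera to world coordinates). Camera axes: x right, y down, z forward; pixel columns grow to the right and rows downward; lengths in m; the calibration is good to about 2 mm. A picture is of the moment at which its call begins. camera_params takes no time and is no camera call.
- manip.close_job(): hands the job in, once; it reports no verdict.
The state is a dict: "time_s": time; "q": joint angles; "joint_velocities": joint speeds; "joint_torque": joint torques, N m; "eef_pos": TCP position; "eef_rot": TCP orientation; "wrist_force": force on the tool from outside, world axes, zero at the start; "torque": the same for the moment, N m; "opening": finger opening in m.
Only numpy, scipy, OpenCV 4.12 (cv2) and the standard library are available. Lean on these libraries where they do the work, as an engineer would, in place of code of your own. Each camera call takes 0.05 s, during which the arm holds its last target. There are 200 camera calls.

## Working session

There is one attempt and no reset: what is moved stays moved. The work goes in short steps, Python scripts to look and compute and a tool call to move; the robot and the scene stay as the last step left them, time stands still between calls to the robot, and variables do not carry over. Pictures are saved under pics/ and viewed, about 12 in all and at most 16, crops included, and the job is handed in when it is done.

Besides the shell and the picture viewer there is one more tool, called after ">>>" by a JSON object that holds its "op" and its "data". apply_moves: Moves the arm, as the interface text tells. Its arguments: {"type":"object","properties":{"moves":{"type":"array"},"grip":{"type":"number"},"squeeze":{"type":"number"}},"required":["moves"]}

```bash
mkdir -p pics; ls; python3 - <<'E'
from workcell import manip
import cv2
s=manip.read_state(); print(s, manip.grip_depth)
for n in("side","top"):
    im=manip.capture(n); cv2.imwrite(f"pics/{n}0.png",im[:,:,::-1])
    p=manip.camera_params(n); print(n,p)
E
```

```text
pics
{'time_s': 0.0, 'q': array([-1.43350051e+00,  2.07462345e-01,  1.54294336e+00, -4.81500476e-05,
        1.39343992e+00, -1.50516233e-01]), 'joint_velocities': array([-0.00019842, -0.00059803,  0.00103242, -0.00216901, -0.00056025,
        0.00013314]), 'joint_torque': array([ 1.15660507e-03, -3.70874083e+01, -2.81413579e+01,  6.98958384e-02,
        3.60606518e-02, -1.65206166e-04]), 'eef_pos': array([ 0.16307128, -0.55056446,  0.20427176]), 'eef_rot': array([ 9.89662144e-01,  1.43413988e-01, -1.62458076e-05, -1.12661712e-03]), 'wrist_force': array([ 0.27340255, -0.00632195, -0.08410185]), 'torque': array([-0.00849425,  0.03423808, -0.00379817]), 'opening': 0.09404253609538545} -0.0188
side {'mtx': array([[392.03077466,   0.        , 318.67512817],
       [  0.        , 392.03077466, 197.97106509],
       [  0.        ,   0.        ,   1.        ]]), 'distortion': array([-0.0150146,  0.       ,  0.       ,  0.       ,  0.       ]), 'cam_to_world': array([[ 0.97650269, -0.11375855,  0.18303414,  0.34966054],
       [-0.21424593, -0.60413678,  0.76753986, -0.6200447 ],
       [ 0.02326343, -0.78871905, -0.61431349,  0.58442577],
       [ 0.        ,  0.        ,  0.        ,  1.        ]])}
top {'mtx': array([[443.65767645,   0.        , 318.62303743],
       [  0.        , 443.65767645, 205.49322899],
       [  0.        ,   0.        ,   1.        ]]), 'distortion': array([0.0024778, 0.       , 0.       , 0.       , 0.       ]), 'cam_to_world': array([[ 0.01733343, -0.99001272,  0.13990841,  0.38769246],
       [-0.99957184, -0.02045719, -0.02091992,  0.09274261],
       [ 0.02357312, -0.13948589, -0.98994343,  1.12711676],
       [ 0.        ,  0.        ,  0.        ,  1.        ]])}
```

View pics/top0.png

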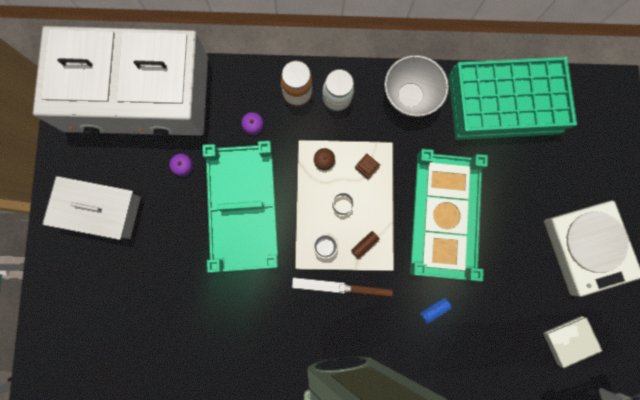

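View pics/side0.png

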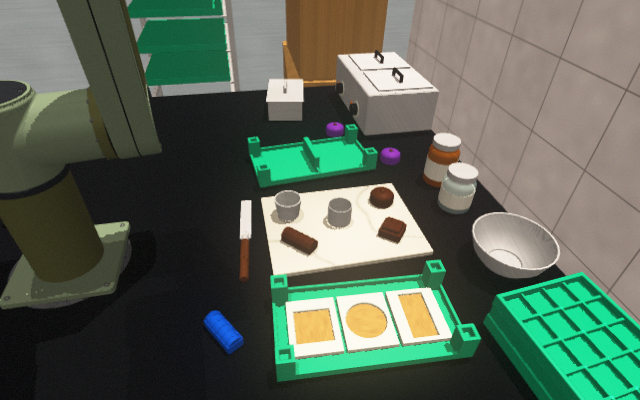

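The top view shows the slab at about (345,205), with the cover tray left of it at (240,208) and the nest tray right of it at (447,215). The dome is at (324,159), the block at (367,166) and the log at (365,244). The ring is at (343,206) and the cup at (326,247). I'll zoom in on both views.

```bash
python3 - <<'E'
import cv2
t=cv2.imread("pics/top0.png");s=cv2.imread("pics/side0.png")
cv2.imwrite("pics/tc.png",cv2.resize(t[135:285,200:500],None,fx=2.66,fy=2.66,interpolation=cv2.INTER_CUBIC))
cv2.imwrite("pics/sc.png",cv2.resize(s[125:385,240:480],None,fx=2.3,fy=2.3,interpolation=cv2.INTER_CUBIC))
h=cv2.cvtColor(t,cv2.COLOR_BGR2HSV);hs=cv2.cvtColor(s,cv2.COLOR_BGR2HSV)
for u,v in[(324,159),(367,166),(365,244),(240,185),(225,260),(447,180),(447,215),(420,190),(427,156),(340,180),(345,170)]:print(u,v,t[v,u],h[v,u])
print('s')
for u,v in[(381,197),(392,230),(298,239),(280,157),(315,326),(366,320),(418,310),(340,265),(290,368),(350,220),(400,215)]:print(u,v,s[v,u],hs[v,u])
E
```

```text
324 159 [48 63 92] [ 10 122  92]
367 166 [ 58  79 118] [ 11 130 118]
365 244 [ 57  75 113] [ 10 126 113]
240 185 [172 224  95] [ 78 147 224]
225 260 [158 212  84] [ 77 154 212]
447 180 [106 171 218] [ 17 131 218]
447 215 [110 174 217] [ 18 126 217]
420 190 [158 214  78] [ 78 162 214]
427 156 [156 212  74] [ 78 166 212]
340 180 [213 228 232] [ 24  21 232]
345 170 [224 236 238] [ 26  15 238]
s
381 197 [ 42  61 106] [  9 154 106]
392 230 [42 56 83] [ 10 126  83]
298 239 [40 58 95] [ 10 148  95]
280 157 [150 224  35] [ 78 215 224]
315 326 [104 196 243] [ 20 146 243]
366 320 [107 201 245] [ 20 144 245]
418 310 [103 201 244] [ 21 147 244]
340 265 [173 199 215] [ 19  50 215]
290 368 [ 68 107  37] [ 73 167 107]
350 220 [138 154 169] [ 15  47 169]
400 215 [228 243 249] [ 21  22 249]
```

View pics/tc.png

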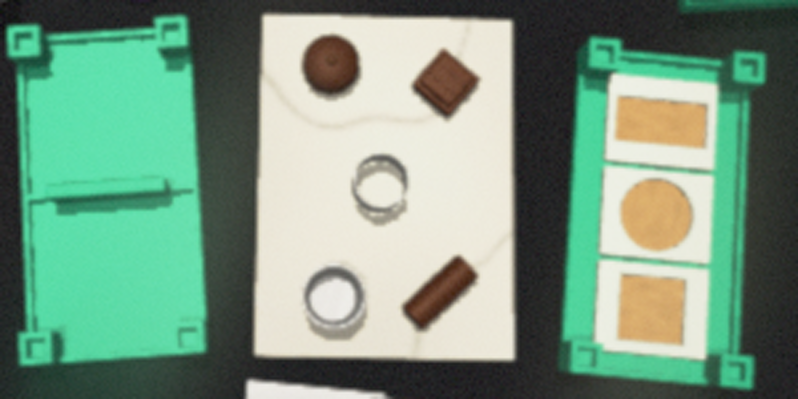

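View pics/sc.png

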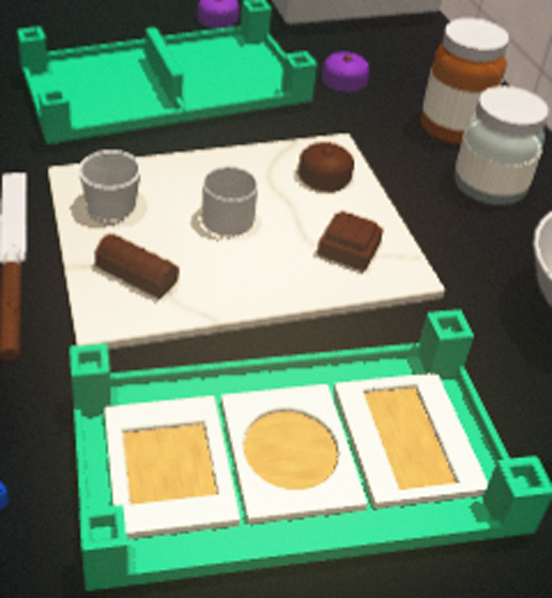

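```bash
cat > lib.py <<'E'
import cv2, numpy as np
from scipy.optimize import minimize
from workcell import manip
P={n:manip.camera_params(n) for n in("top","side")}
def proj(n,X):
    p=P[n];T=np.linalg.inv(p["cam_to_world"])
    return cv2.projectPoints(np.asarray(X,float).reshape(-1,3),cv2.Rodrigues(T[:3,:3])[0],T[:3,3],p["mtx"],p["distortion"])[0][:,0]
S=4
def fill(m,uv,c,off):
    h=cv2.convexHull(((uv+.5-off)*S).astype(np.float32))[:,0]
    cv2.fillConvexPoly(m,np.round(h*16).astype(np.int32),c,shift=4)
def place(pose,X):
    x,y,z,a=pose;c,s=np.cos(a),np.sin(a)
    return np.asarray(X)@np.array([[c,s,0],[-s,c,0],[0,0,1]])+[x,y,z]
def box(x0,x1,y0,y1,z0,z1):return np.array([[x,y,z] for x in(x0,x1) for y in(y0,y1) for z in(z0,z1)])/1e3
t=np.linspace(0,2*np.pi,48,endpoint=False)
def disc(r,z):return np.c_[r*np.cos(t),r*np.sin(t),0*t+z]/1e3
SH=dict(dome=[np.vstack([disc(28,0),disc(28,20)]+[disc(28*np.sqrt(1-k*k),20+10*k) for k in(.3,.6,.8,.95)])],
 block=[box(-24,24,-24,24,0,20),box(-19,19,-19,19,0,28)],
 log=[np.vstack([box(-15,15,-37,37,0,17)]+[box(-15*np.cos(k),15*np.cos(k),-37,37,0,17+11*np.sin(k)) for k in(.3,.6,.9,1.2,1.57)])])
def posts(z0):return [box(141*i-14,141*i+14,68*j-14,68*j+14,z0,60) for i in(-1,1) for j in(-1,1)]
SH['nest']=[box(-155,155,-82,82,0,24)]+posts(0)
SH['cover']=[box(-155,155,-82,82,10,24),box(-7,7,-55,55,14,56)]+posts(10)
def masks(im,kind):
    h=cv2.cvtColor(im,cv2.COLOR_RGB2HSV);H,Sa,V=[h[...,i].astype(int) for i in range(3)]
    if kind=='green':return (H>60)&(H<95)&(Sa>90)&(V>40)
    if kind=='choc':return (H<25)&(Sa>75)&(V<170)&(V>15)
    if kind=='card':return (H<28)&(Sa>75)&(V>140)
def render(n,parts,pose,r):
    u0,u1,v0,v1=r;m=np.zeros(((v1-v0)*S,(u1-u0)*S),np.uint8)
    for q in parts:fill(m,proj(n,place(pose,q)),255,np.array([u0,v0]))
    return cv2.resize(m,(u1-u0,v1-v0),interpolation=cv2.INTER_AREA)/255.
def roi(n,X,pad=14):
    uv=proj(n,X);a=np.maximum(uv.min(0)-pad,0).astype(int);b=np.minimum(uv.max(0)+pad,[640,400]).astype(int);return a[0],b[0],a[1],b[1]
def fit(parts,kind,ims,p0,free=(0,1,2,3),cams=("top","side"),pad=14):
    p0=np.array(p0,float);sc=np.array([.01,.01,.01,.15]);free=list(free)
    R={n:roi(n,place(p0,np.vstack(parts)),pad) for n in cams}
    M={n:cv2.GaussianBlur(masks(ims[n],kind)[R[n][2]:R[n][3],R[n][0]:R[n][1]].astype(float),(0,0),.7) for n in cams}
    def cost(d):
        p=p0.copy();p[free]+=d*sc[free]
        return sum(((cv2.GaussianBlur(render(n,parts,p,R[n]),(0,0),.7)-M[n])**2).sum() for n in cams)
    best=None;d=np.zeros(len(free))
    for k in range(3):
        sim=np.vstack([d]+[d+(1 if k==0 else .3)*e for e in np.eye(len(free))])
        o=minimize(cost,d,method='Nelder-Mead',options=dict(initial_simplex=sim,xatol=1e-3,fatol=1e-3));d=o.x
    p=p0.copy();p[free]+=d*sc[free];return p,o.fun
def onplane(n,uv,z):
    p=P[n];c=p["cam_to_world"];xy=cv2.undistortPoints(np.array([[uv]],float),p["mtx"],p["distortion"])[0,0]
    d=c[:3,:3]@[*xy,1];return c[:3,3]+d*(z-c[2,3])/d[2]
E
cat > m.py <<'E'
from lib import *
ims={n:cv2.imread(f"pics/{n}0.png")[:,:,::-1].copy() for n in("top","side")}
guess=dict(dome=((324,161),.02,0),block=((367,167),.02,-.7),log=((365,245),.02,-.9))
for k,(uv,z,a) in guess.items():
    p0=[*onplane("top",uv,z)[:2],.012,a]
    fr=(0,1,2) if k=='dome' else (0,1,2,3)
    # z free
    for cams,f in((("top","side"),fr),(("top",),[i for i in fr if i!=2]),(("side",),[i for i in fr if i!=2])):
        p,c=fit(SH[k],'choc',ims,p0,f,cams); print(k,cams,np.round(p,4),round(c,1))
for k,uv,a in(('nest',(447,215),-.07),('cover',(240,208),.05)):
    p0=[*onplane("top",uv,.024)[:2],0,a]
    for cams,f in((("top","side"),(0,1,2,3)),(("top",),(0,1,3)),(("side",),(0,1,3))):
        if k=='nest':
            # green with pad hole: use posts + body minus pads
            pass
        p,c=fit(SH[k],'green',ims,p0,f,cams,6); print(k,cams,np.round(p,4),round(c,1))
E
sed -i "s/    if kind=='green'.*/    if kind=='green':\n        g=((H>60)\&(H<95)\&(Sa>90)\&(V>40)).astype(np.uint8)\n        cs=cv2.findContours(g,cv2.RETR_EXTERNAL,cv2.CHAIN_APPROX_NONE)[0]; return cv2.drawContours(g*0,[c for c in cs if cv2.contourArea(c)>30],-1,1,-1)>0/" lib.py
time python3 m.py
```

```text
dome ('top', 'side') [0.6633 0.0586 0.0117 0.    ] 103.4
dome ('top',) [0.6646 0.0586 0.012  0.    ] 45.8
dome ('side',) [0.6624 0.058  0.012  0.    ] 55.9
block ('top', 'side') [ 0.6486 -0.0515  0.01   -0.676 ] 175.8
block ('top',) [ 0.6495 -0.0524  0.012  -0.6774] 31.8
block ('side',) [ 0.647  -0.0525  0.012  -0.6496] 141.9
log ('top', 'side') [ 0.4473 -0.0466  0.0113 -2.3991] 64.4
log ('top',) [ 0.4485 -0.0469  0.012  -2.3972] 30.8
log ('side',) [ 0.4465 -0.0468  0.012  -2.3913] 34.0
nest ('top', 'side') [ 0.5245 -0.2535  0.0036 -0.075 ] 359.3
nest ('top',) [ 0.5265 -0.2554  0.     -0.0726] 54.9
nest ('side',) [ 0.525  -0.251   0.     -0.0789] 232.4
cover ('top', 'side') [0.5347 0.2633 0.0015 0.0889] 351.1
cover ('top',) [0.5359 0.2641 0.     0.087 ] 315.7
cover ('side',) [0.5344 0.2638 0.     0.0899] 38.8
real	0m7.435s
user	0m7.299s
sys	0m0.355s
```

```bash
cat > ov.py <<'E'
from lib import *
ims={n:cv2.imread(f"pics/{n}0.png") for n in("top","side")}
D=dict(dome=[.6633,.0586,.012,0],block=[.6486,-.0515,.012,-.676],log=[.4473,-.0466,.012,-2.399],nest=[.5258,-.2545,0,-.075],cover=[.5351,.264,0,.0885])
def draw(n,F):
    b=cv2.resize(ims[n],None,fx=F,fy=F,interpolation=cv2.INTER_CUBIC)
    for k,p in D.items():
        for q in SH[k]:
            h=cv2.convexHull(((proj(n,place(p,q))+.5)*F-.5).astype(np.float32))
            cv2.polylines(b,[np.round(h*16).astype(int)],True,(0,0,255),1,cv2.LINE_AA,4)
    for pt in [[141*i+8*a,68*j+8*c,60] for i in(-1,1) for j in(-1,1) for a in(-1,1) for c in(-1,1)]:
        for k in('nest','cover'):
            u=((proj(n,place(D[k],np.array([pt])/1e3))[0]+.5)*F-.5).round().astype(int); cv2.circle(b,tuple(int(v) for v in u),1,(255,0,255),-1)
    return b
t=draw("top",4);s=draw("side",4)
a=np.hstack([t[540:1120,800:1120],t[580:1160,1640:1960]]); cv2.imwrite("pics/ov_t.png",a)
s=s[500:1540,960:1940]; cv2.imwrite("pics/ov_s.png",cv2.resize(s,None,fx=.57,fy=.57,interpolation=cv2.INTER_AREA))
E
python3 ov.py
```

```text
(no output)
```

View pics/ov_t.png

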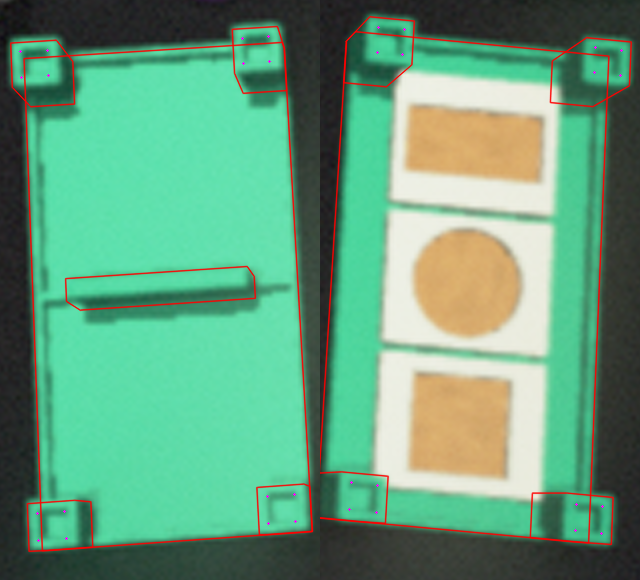

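View pics/ov_s.png

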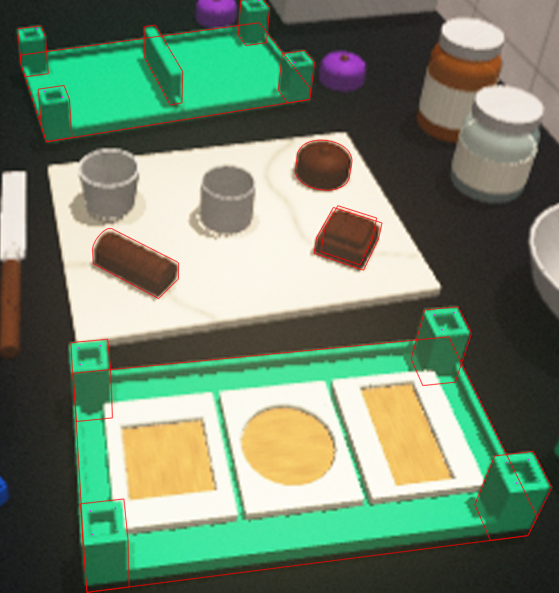

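Model outlines match both views to about 2 mm, and the fitted slab-top and tray heights come out as expected. Next I'll check the recess positions by triangulating the card centres, and also find the ring and cup positions.

```bash
python3 - <<'E'
from lib import *
ims={n:cv2.imread(f"pics/{n}0.png")[:,:,::-1].copy() for n in("top","side")}
D=[.5258,-.2545,0,-.075]
for k,dx in(("square",-90),("round",0),("log",90)):
    X=place(D,np.array([[dx,0,17]])/1e3)[0]; r=[]
    for n in P:
        m=masks(ims[n],'card').astype(np.uint8);_,L,st,c=cv2.connectedComponentsWithStats(m)
        j=[i for i in range(1,len(c)) if st[i,4]>150]
        uv=c[min(j,key=lambda i:np.linalg.norm(c[i]-proj(n,X)[0]))]
        C=P[n]["cam_to_world"];q=onplane(n,uv,.017);r.append((C[:3,3],q))
    # midpoint triangulation
    A=0;b=0
    for c,q in r:
        d=(q-c)/np.linalg.norm(q-c);M=np.eye(3)-np.outer(d,d);A=A+M;b=b+M@c
    print(k,X.round(4),"top/side on z=17:",r[0][1].round(4),r[1][1].round(4),"tri",np.linalg.solve(A,b).round(4))
for k,uv in(("ring",(343,203)),("cup",(325.5,244))):print(k,onplane("top",uv,.05).round(3))
E
```

```text
square [ 0.4361 -0.2478  0.017 ] top/side on z=17: [ 0.4361 -0.248   0.017 ] [ 0.4349 -0.248   0.017 ] tri [ 0.4355 -0.248   0.0169]
round [ 0.5258 -0.2545  0.017 ] top/side on z=17: [ 0.5261 -0.2549  0.017 ] [ 0.5251 -0.2547  0.017 ] tri [ 0.5256 -0.2548  0.0171]
log [ 0.6155 -0.2612  0.017 ] top/side on z=17: [ 0.616  -0.2612  0.017 ] [ 0.615  -0.2627  0.017 ] tri [ 0.616  -0.2617  0.0154]
ring [0.547 0.01  0.05 ]
cup [0.446 0.052 0.05 ]
```

>>> {"op": "apply_moves", "data": {"moves": [{"x":4.5,"y":6,"z":-1,"az":-0.09},{"x":4.5,"y":6,"z":-1,"az":-0.09},{"x":5,"y":6,"z":-1,"az":-0.09},{"x":5,"y":6,"z":-1,"az":-0.09},{"x":5,"y":6},{"x":5,"y":6},{"x":5,"y":6},{"x":5,"y":6},{"x":5,"y":6},{"x":5,"y":5}], "grip": 100, "squeeze": 15}}

```text
invalid input
```

>>> {"op": "apply_moves", "data": {"moves": [{"x":4.5,"y":6,"z":-1,"ax":0,"ay":0,"az":-0.09},{"x":4.5,"y":6,"z":-1,"ax":0,"ay":0,"az":-0.09},{"x":5,"y":6,"z":-1,"ax":0,"ay":0,"az":-0.09}]}}

```text
time_s: 0.48
eef_pos: [0.2773, -0.4026, 0.1786]
eef_rot: [1.0, 0.0, 0.0, -0.001]
wrist_force: [1.3, -0.2, -0.0]
opening: 0.0943
```

>>> {"op": "apply_moves", "data": {"moves": [{"x":4.5,"y":5.5,"z":-1,"az":-0.07},{"x":4.5,"y":5.5,"z":-1},{"x":4.5,"y":5.5,"z":-1},{"x":4.5,"y":5.5,"z":-1},{"x":4.5,"y":5.5,"z":-1},{"x":4.5,"y":5.5},{"x":4.5,"y":5.5},{"x":4,"y":4},{"x":2,"y":2}], "squeeze": 15}}

```text
invalid input
```

>>> {"op": "apply_moves", "data": {"moves": [{"x":4.5,"y":5.5,"z":-1,"ax":0,"ay":0,"az":-0.07},{"x":4.5,"y":5.5,"z":-1,"ax":0,"ay":0,"az":0},{"x":4.5,"y":5.5,"z":-1,"ax":0,"ay":0,"az":0},{"x":4.5,"y":5.5,"z":-1,"ax":0,"ay":0,"az":0},{"x":4.5,"y":5.5,"z":-1,"ax":0,"ay":0,"az":0},{"x":4.5,"y":5.5,"z":0,"ax":0,"ay":0,"az":0},{"x":4.5,"y":5.5,"z":0,"ax":0,"ay":0,"az":0},{"x":4,"y":4,"z":0,"ax":0,"ay":0,"az":0}], "squeeze": 15}}

```text
time_s: 1.48
eef_pos: [0.5897, -0.0217, 0.1322]
eef_rot: [0.999, -0.037, -0.002, -0.001]
wrist_force: [-0.4, -0.9, 0.4]
opening: 0.0941
```

>>> {"op": "apply_moves", "data": {"moves": [{"x":4,"y":4,"z":0,"ax":0,"ay":0,"az":0},{"x":2.5,"y":3,"z":0,"ax":0,"ay":0,"az":0},{"x":0,"y":0,"z":0,"ax":0,"ay":0,"az":0}]}}

```text
time_s: 1.85
eef_pos: [0.6572, 0.0546, 0.1299]
eef_rot: [0.999, -0.034, -0.003, -0.001]
wrist_force: [-0.2, -0.8, 0.4]
opening: 0.0939
```

>>> {"op": "apply_moves", "data": {"moves": [{"x":0.6,"y":0.4,"z":-4,"ax":0,"ay":0,"az":0},{"x":0,"y":0,"z":-4,"ax":0,"ay":0,"az":0},{"x":0,"y":0,"z":-1.5,"ax":0,"ay":0,"az":0},{"x":0,"y":0,"z":0,"ax":0,"ay":0,"az":0}]}}

```text
time_s: 2.35
eef_pos: [0.661, 0.0558, 0.0327]
eef_rot: [0.999, -0.034, -0.004, -0.0]
wrist_force: [0.8, -0.0, 0.9]
opening: 0.0939
```

>>> {"op": "apply_moves", "data": {"moves": [{"x":0.2,"y":0.25,"z":-1.3,"ax":0,"ay":0,"az":0},{"x":0,"y":0,"z":0,"ax":0,"ay":0,"az":0}]}}

```text
time_s: 2.6
eef_pos: [0.6647, 0.0575, 0.0216]
eef_rot: [0.999, -0.035, -0.002, -0.0]
wrist_force: [-0.1, -0.1, 0.2]
opening: 0.0942
```

>>> {"op": "apply_moves", "data": {"moves": [{"x":0,"y":0,"z":0,"ax":0,"ay":0,"az":0},{"x":0,"y":0,"z":0,"ax":0,"ay":0,"az":0},{"x":0,"y":0,"z":0,"ax":0,"ay":0,"az":0},{"x":0,"y":0,"z":0,"ax":0,"ay":0,"az":0}], "grip": 30}}

```text
time_s: 3.1
eef_pos: [0.6671, 0.0575, 0.0247]
eef_rot: [0.999, -0.035, 0.001, -0.0]
wrist_force: [-0.3, -0.4, -0.1]
opening: 0.0573
```

>>> {"op": "apply_moves", "data": {"moves": [{"x":-0.3,"y":0,"z":-0.3,"ax":0,"ay":0,"az":0},{"x":0,"y":0,"z":-0.3,"ax":0,"ay":0,"az":0}], "grip": 72}}

```text
time_s: 3.35
eef_pos: [0.6641, 0.0576, 0.0187]
eef_rot: [0.999, -0.035, 0.001, -0.0]
wrist_force: [-1.3, -0.4, -0.0]
opening: 0.0676
```

>>> {"op": "apply_moves", "data": {"moves": [{"x":0,"y":0,"z":-0.1,"ax":0,"ay":0,"az":0},{"x":0,"y":0,"z":-0.05,"ax":0,"ay":0,"az":0},{"x":0,"y":0,"z":0,"ax":0,"ay":0,"az":0}], "grip": 30}}

```text
time_s: 3.72
eef_pos: [0.6636, 0.0576, 0.0169]
eef_rot: [0.999, -0.035, 0.001, -0.0]
wrist_force: [-0.1, 0.2, 0.4]
opening: 0.0558
```

>>> {"op": "apply_moves", "data": {"moves": [{"x":0,"y":0,"z":0.2,"ax":0,"ay":0,"az":0},{"x":0,"y":0,"z":0,"ax":0,"ay":0,"az":0}], "grip": 66}}

```text
time_s: 3.98
eef_pos: [0.6637, 0.0576, 0.0189]
eef_rot: [0.999, -0.035, 0.001, -0.0]
wrist_force: [0.1, 0.1, 0.1]
opening: 0.0618
```

>>> {"op": "apply_moves", "data": {"moves": [{"x":0,"y":0,"z":0,"ax":0,"ay":0,"az":0},{"x":0,"y":0,"z":0,"ax":0,"ay":0,"az":0}], "grip": 30}}

```text
time_s: 4.22
eef_pos: [0.6638, 0.0576, 0.0189]
eef_rot: [0.999, -0.035, 0.001, -0.0]
wrist_force: [-0.2, 0.3, 0.5]
opening: 0.0558
```

>>> {"op": "apply_moves", "data": {"moves": [{"x":0,"y":0,"z":2,"ax":0,"ay":0,"az":0},{"x":0,"y":0,"z":4,"ax":0,"ay":0,"az":0},{"x":0,"y":0,"z":4,"ax":0,"ay":0,"az":0},{"x":-1,"y":-2,"z":1,"ax":0,"ay":0,"az":0},{"x":-2,"y":-5,"z":0,"ax":0,"ay":0,"az":0},{"x":-2,"y":-5,"z":0,"ax":0,"ay":0,"az":0},{"x":-2,"y":-5,"z":0,"ax":0,"ay":0,"az":0},{"x":-2,"y":-5,"z":0,"ax":0,"ay":0,"az":0},{"x":-2,"y":-4,"z":0,"ax":0,"ay":0,"az":0},{"x":-2,"y":-3,"z":0,"ax":0,"ay":0,"az":0},{"x":-1,"y":-1,"z":0,"ax":0,"ay":0,"az":0},{"x":0,"y":0,"z":0,"ax":0,"ay":0,"az":0}]}}

```text
time_s: 5.72
eef_pos: [0.507, -0.256, 0.1312]
eef_rot: [0.999, -0.037, -0.003, 0.0]
wrist_force: [-1.0, 1.2, 0.2]
opening: 0.0557
```

>>> {"op": "apply_moves", "data": {"moves": [{"x":1.9,"y":0.1,"z":-3,"ax":0,"ay":0,"az":0},{"x":0,"y":0,"z":-4,"ax":0,"ay":0,"az":0},{"x":0,"y":0,"z":-1.5,"ax":0,"ay":0,"az":0},{"x":0,"y":0,"z":0,"ax":0,"ay":0,"az":0}]}}

```text
time_s: 6.22
eef_pos: [0.5291, -0.2512, 0.0455]
eef_rot: [0.999, -0.034, -0.001, 0.0]
wrist_force: [-0.5, -0.5, -1.2]
opening: 0.0556
```

>>> {"op": "apply_moves", "data": {"moves": [{"x":-0.3,"y":-0.3,"z":-1,"ax":0,"ay":0,"az":0},{"x":0,"y":0,"z":-0.5,"ax":0,"ay":0,"az":0},{"x":0,"y":0,"z":0,"ax":0,"ay":0,"az":0}]}}

```text
time_s: 6.6
eef_pos: [0.5282, -0.2552, 0.0327]
eef_rot: [0.999, -0.034, 0.001, 0.002]
wrist_force: [0.4, 0.2, -1.3]
opening: 0.056
```

>>> {"op": "apply_moves", "data": {"moves": [{"x":-0.2,"y":0,"z":-0.5,"ax":0,"ay":0,"az":0},{"x":0,"y":0,"z":-0.3,"ax":0,"ay":0,"az":0},{"x":0,"y":0,"z":0,"ax":0,"ay":0,"az":0}]}}

```text
time_s: 6.98
eef_pos: [0.5266, -0.2559, 0.0253]
eef_rot: [0.999, -0.034, 0.002, 0.002]
wrist_force: [-1.2, 0.6, -0.8]
opening: 0.0556
```

>>> {"op": "apply_moves", "data": {"moves": [{"x":0,"y":0,"z":-0.1,"ax":0,"ay":0,"az":0},{"x":0,"y":0,"z":0,"ax":0,"ay":0,"az":0}]}}

```text
time_s: 7.22
eef_pos: [0.5268, -0.256, 0.0243]
eef_rot: [0.999, -0.034, 0.002, 0.002]
wrist_force: [-0.5, 0.9, -1.0]
opening: 0.056
```

>>> {"op": "apply_moves", "data": {"moves": [{"x":0,"y":0,"z":0,"ax":0,"ay":0,"az":0},{"x":0,"y":0,"z":0,"ax":0,"ay":0,"az":0},{"x":0,"y":0,"z":2,"ax":0,"ay":0,"az":0},{"x":0,"y":0,"z":4,"ax":0,"ay":0,"az":0},{"x":0,"y":0,"z":4,"ax":0,"ay":0,"az":0}], "grip": 80}}

```text
time_s: 7.85
eef_pos: [0.5247, -0.2546, 0.1263]
eef_rot: [0.999, -0.034, -0.0, 0.001]
wrist_force: [0.5, -0.7, -0.6]
opening: 0.075
```

>>> {"op": "apply_moves", "data": {"moves": [{"x":2,"y":3,"z":0.5,"ax":0,"ay":0,"az":-0.12},{"x":2.5,"y":4,"z":0,"ax":0,"ay":0,"az":-0.12},{"x":2.5,"y":4,"z":0,"ax":0,"ay":0,"az":-0.12},{"x":2.5,"y":4,"z":0,"ax":0,"ay":0,"az":-0.12},{"x":2,"y":3.5,"z":0,"ax":0,"ay":0,"az":-0.1},{"x":1,"y":1.5,"z":0,"ax":0,"ay":0,"az":-0.03},{"x":0,"y":0,"z":0,"ax":0,"ay":0,"az":0},{"x":0,"y":0,"z":0,"ax":0,"ay":0,"az":0}], "grip": 100}}

```text
time_s: 8.85
eef_pos: [0.6606, -0.0526, 0.1528]
eef_rot: [0.939, -0.343, 0.013, 0.005]
wrist_force: [-0.5, -0.1, -0.3]
opening: 0.0943
```

```bash
cat > g.py <<'E'
import sys,numpy as np
from scipy.spatial.transform import Rotation as R
from workcell import manip
s=manip.read_state();x,y,z,j=map(float,sys.argv[1:5]);r=R.from_quat(s["eef_rot"])
ya=r.as_matrix()[:,1];a=np.arctan2(ya[1],ya[0]);d=(j-a+np.pi/2)%np.pi-np.pi/2;a2=a+d
T=R.from_matrix(np.array([[-np.sin(a2)*-1,np.cos(a2),0],[-np.cos(a2),np.sin(a2),0],[0,0,-1]]))
print("t",round(s["time_s"],2),"dcm",((np.array([x,y,z])-s["eef_pos"])*100).round(2),"turn",(T*r.inv()).as_rotvec().round(3),"F",s["wrist_force"].round(1),"open",s["opening"].round(4),"q",s["q"].round(2),"v",np.abs(s["joint_velocities"]).max().round(3))
E
python3 g.py .6486 -.0515 .019 .895
```

```text
Traceback (most recent call last):
  File "g.py", line 6, in <module>
    T=R.from_matrix(np.array([[-np.sin(a2)*-1,np.cos(a2),0],[-np.cos(a2),np.sin(a2),0],[0,0,-1]]))
  File "scipy/spatial/transform/_rotation.pyx", line 1143, in scipy.spatial.transform._rotation.Rotation.from_matrix
ValueError: Non-positive determinant (left-handed or null coordinate frame) in rotation matrix 0: [[-0.78020908 -0.62551882  0.        ]
 [ 0.62551882 -0.78020908  0.        ]
 [ 0.          0.         -1.        ]].
```

```bash
sed -i 's/\[\[-np.sin(a2)\*-1,np.cos(a2),0\],\[-np.cos(a2)/[[-np.sin(a2),np.cos(a2),0],[np.cos(a2)/' g.py
python3 g.py .6486 -.0515 .019 .895
```

```text
Traceback (most recent call last):
  File "g.py", line 7, in <module>
    print("t",round(s["time_s"],2),"dcm",((np.array([x,y,z])-s["eef_pos"])*100).round(2),"turn",(T*r.inv()).as_rotvec().round(3),"F",s["wrist_force"].round(1),"open",s["opening"].round(4),"q",s["q"].round(2),"v",np.abs(s["joint_velocities"]).max().round(3))
                                                                                                                                                                      ^^^^^^^^^^^^^^^^^^
AttributeError: 'float' object has no attribute 'round'
```

```bash
sed -i 's/s\["opening"\].round(4)/round(s["opening"],4)/' g.py
python3 g.py .6486 -.0515 .019 .895
```

```text
t 8.85 dcm [ -1.2    0.11 -13.38] turn [0.018 0.021 0.024] F [-0.5 -0.1 -0.3] open 0.0943 q [-0.2   0.42  1.38 -0.01  1.32  2.07] v 0.007
```

>>> {"op": "apply_moves", "data": {"moves": [{"x":-1.2,"y":0.1,"z":-4,"ax":0.018,"ay":0.021,"az":0.024},{"x":0,"y":0,"z":-4,"ax":0,"ay":0,"az":0},{"x":0,"y":0,"z":-2,"ax":0,"ay":0,"az":0},{"x":0,"y":0,"z":-1,"ax":0,"ay":0,"az":0},{"x":0,"y":0,"z":0,"ax":0,"ay":0,"az":0},{"x":0,"y":0,"z":0,"ax":0,"ay":0,"az":0}]}}

```text
time_s: 9.6
eef_pos: [0.6502, -0.0574, 0.0463]
eef_rot: [0.943, -0.333, 0.004, 0.0]
wrist_force: [-0.2, -0.2, 1.3]
opening: 0.094
```

```bash
python3 g.py .6486 -.0515 .019 .895
```

```text
t 9.6 dcm [-0.16  0.59 -2.73] turn [0.003 0.008 0.004] F [-0.2 -0.2  1.3] open 0.094 q [-0.22  0.52  1.47 -0.    1.14  2.03] v 0.004
```

>>> {"op": "apply_moves", "data": {"moves": [{"x":-0.15,"y":0.6,"z":-1,"ax":0.003,"ay":0.008,"az":0.004},{"x":0,"y":0,"z":-1.2,"ax":0,"ay":0,"az":0},{"x":0,"y":0,"z":-0.4,"ax":0,"ay":0,"az":0},{"x":0,"y":0,"z":0,"ax":0,"ay":0,"az":0},{"x":0,"y":0,"z":0,"ax":0,"ay":0,"az":0}]}}

```text
time_s: 10.22
eef_pos: [0.6502, -0.0508, 0.0205]
eef_rot: [0.944, -0.331, 0.002, -0.0]
wrist_force: [0.0, -0.9, -0.0]
opening: 0.0941
```

```bash
python3 g.py .6486 -.0515 .019 .895
```

```text
t 10.22 dcm [-0.16 -0.07 -0.15] turn [ 0.     0.003 -0.001] F [ 0.  -0.9 -0. ] open 0.0941 q [-0.21  0.56  1.48  0.    1.11  2.03] v 0.002
```

>>> {"op": "apply_moves", "data": {"moves": [{"x":-0.1,"y":-0.1,"z":-0.15,"ax":0,"ay":0,"az":0},{"x":0,"y":0,"z":0,"ax":0,"ay":0,"az":0},{"x":0,"y":0,"z":0,"ax":0,"ay":0,"az":0},{"x":0,"y":0,"z":0,"ax":0,"ay":0,"az":0},{"x":0,"y":0,"z":0,"ax":0,"ay":0,"az":0}], "grip": 30}}

```text
time_s: 10.85
eef_pos: [0.6497, -0.0522, 0.0198]
eef_rot: [0.944, -0.331, 0.002, -0.0]
wrist_force: [-0.7, -0.9, -0.4]
opening: 0.0478
```

```bash
python3 g.py .4361 -.2478 .13 1.496
```

```text
t 10.85 dcm [-21.36 -19.56  11.02] turn [-0.001  0.005  0.6  ] F [-0.7 -0.9 -0.4] open 0.0478 q [-0.21  0.56  1.48  0.    1.1   2.03] v 0.002
```

>>> {"op": "apply_moves", "data": {"moves": [{"x":0,"y":0,"z":2,"ax":0,"ay":0,"az":0},{"x":0,"y":0,"z":4,"ax":0,"ay":0,"az":0},{"x":0,"y":0,"z":4,"ax":0,"ay":0,"az":0},{"x":-2,"y":-2,"z":1,"ax":0,"ay":0,"az":0.1},{"x":-4,"y":-3.6,"z":0,"ax":0,"ay":0,"az":0.12},{"x":-4,"y":-3.6,"z":0,"ax":0,"ay":0,"az":0.12},{"x":-4,"y":-3.6,"z":0,"ax":0,"ay":0,"az":0.12},{"x":-4,"y":-3.6,"z":0,"ax":0,"ay":0,"az":0.1},{"x":-2.5,"y":-2.5,"z":0,"ax":0,"ay":0,"az":0.04},{"x":-0.5,"y":-0.5,"z":0,"ax":0,"ay":0,"az":0},{"x":0,"y":0,"z":0,"ax":0,"ay":0,"az":0},{"x":0,"y":0,"z":0,"ax":0,"ay":0,"az":0}]}}

```text
time_s: 12.35
eef_pos: [0.4392, -0.2517, 0.1495]
eef_rot: [1.0, -0.026, 0.013, 0.003]
wrist_force: [0.7, 0.7, -0.6]
opening: 0.0479
```

```bash
python3 g.py .4361 -.2478 .05 1.496
```

```text
t 12.35 dcm [-0.31  0.39 -9.95] turn [ 0.006  0.025 -0.023] F [ 0.7  0.7 -0.6] open 0.0479 q [-0.7   0.1   1.79  0.01  1.23  0.92] v 0.007
```

>>> {"op": "apply_moves", "data": {"moves": [{"x":-0.3,"y":0.4,"z":-3,"ax":0.006,"ay":0.025,"az":-0.023},{"x":0,"y":0,"z":-4,"ax":0,"ay":0,"az":0},{"x":0,"y":0,"z":-2,"ax":0,"ay":0,"az":0},{"x":0,"y":0,"z":-0.5,"ax":0,"ay":0,"az":0},{"x":0,"y":0,"z":0,"ax":0,"ay":0,"az":0},{"x":0,"y":0,"z":0,"ax":0,"ay":0,"az":0}]}}

```text
time_s: 13.1
eef_pos: [0.4428, -0.2443, 0.0548]
eef_rot: [0.999, -0.034, 0.003, 0.001]
wrist_force: [0.2, 0.6, -0.5]
opening: 0.0479
```

```bash
python3 g.py .4361 -.2478 .025 1.496
```

```text
t 13.1 dcm [-0.67 -0.35 -2.98] turn [ 0.003  0.005 -0.007] F [ 0.2  0.6 -0.5] open 0.0479 q [-0.68  0.24  1.85  0.    1.05  0.96] v 0.007
```

>>> {"op": "apply_moves", "data": {"moves": [{"x":-0.7,"y":-0.35,"z":0,"ax":0.003,"ay":0.005,"az":-0.007},{"x":0,"y":0,"z":-0.8,"ax":0,"ay":0,"az":0},{"x":0,"y":0,"z":-0.8,"ax":0,"ay":0,"az":0},{"x":0,"y":0,"z":-0.6,"ax":0,"ay":0,"az":0},{"x":0,"y":0,"z":0,"ax":0,"ay":0,"az":0},{"x":0,"y":0,"z":0,"ax":0,"ay":0,"az":0}]}}

```text
time_s: 13.85
eef_pos: [0.4361, -0.2492, 0.0329]
eef_rot: [0.999, -0.038, 0.001, 0.001]
wrist_force: [-0.3, 0.0, -0.0]
opening: 0.0481
```

```bash
python3 g.py .4361 -.2478 .025 1.496
```

```text
t 13.85 dcm [-0.    0.14 -0.79] turn [0.001 0.002 0.001] F [-0.3  0.  -0. ] open 0.0481 q [-0.69  0.27  1.86  0.    1.    0.95] v 0.005
```

>>> {"op": "apply_moves", "data": {"moves": [{"x":0,"y":0.1,"z":-0.4,"ax":0,"ay":0,"az":0},{"x":0,"y":0,"z":-0.3,"ax":0,"ay":0,"az":0},{"x":0,"y":0,"z":-0.15,"ax":0,"ay":0,"az":0},{"x":0,"y":0,"z":0,"ax":0,"ay":0,"az":0}]}}

```text
time_s: 14.35
eef_pos: [0.4367, -0.2484, 0.0248]
eef_rot: [0.999, -0.038, 0.002, 0.001]
wrist_force: [0.6, -0.4, -0.5]
opening: 0.0478
```

>>> {"op": "apply_moves", "data": {"moves": [{"x":0,"y":0,"z":0,"ax":0,"ay":0,"az":0},{"x":0,"y":0,"z":0,"ax":0,"ay":0,"az":0},{"x":0,"y":0,"z":1.5,"ax":0,"ay":0,"az":0},{"x":0,"y":0,"z":4,"ax":0,"ay":0,"az":0},{"x":0,"y":0,"z":4,"ax":0,"ay":0,"az":0}], "grip": 75}}

```text
time_s: 14.98
eef_pos: [0.4344, -0.2466, 0.1207]
eef_rot: [0.999, -0.038, -0.001, -0.001]
wrist_force: [-1.5, 0.1, 0.6]
opening: 0.0704
```

```bash
python3 g.py .4473 -.0466 .13 .742
```

```text
t 14.97 dcm [ 1.29 20.    0.93] turn [-0.003 -0.001 -0.753] F [-1.5  0.1  0.6] open 0.0704 q [-0.69  0.14  1.81  0.    1.2   0.96] v 0.713
```

>>> {"op": "apply_moves", "data": {"moves": [{"x":0,"y":1,"z":0.5,"ax":0,"ay":0,"az":0.185},{"x":0,"y":2,"z":0,"ax":0,"ay":0,"az":0.185},{"x":0,"y":2,"z":0,"ax":0,"ay":0,"az":0.185},{"x":0,"y":2,"z":0,"ax":0,"ay":0,"az":0.185},{"x":0,"y":2,"z":0,"ax":0,"ay":0,"az":0.185},{"x":0,"y":2,"z":0,"ax":0,"ay":0,"az":0.185},{"x":0,"y":2,"z":0,"ax":0,"ay":0,"az":0.185},{"x":0,"y":2,"z":0,"ax":0,"ay":0,"az":0.185},{"x":0,"y":2,"z":0,"ax":0,"ay":0,"az":0.185},{"x":0,"y":2,"z":0,"ax":0,"ay":0,"az":0.185},{"x":0,"y":1,"z":0,"ax":0,"ay":0,"az":0.185},{"x":0,"y":0,"z":0,"ax":0,"ay":0,"az":0.185}]}}

```text
time_s: 16.48
eef_pos: [0.4416, -0.0449, 0.146]
eef_rot: [0.463, 0.886, 0.012, 0.004]
wrist_force: [-0.3, -0.4, 0.1]
opening: 0.0706
```

```bash
python3 g.py .4473 -.0466 .03 .742
```

```text
t 16.48 dcm [  0.57  -0.17 -11.6 ] turn [-0.019  0.016  0.133] F [-0.3 -0.4  0.1] open 0.0706 q [-0.31 -0.03  1.93  0.02  1.23 -0.93] v 1.494
```

>>> {"op": "apply_moves", "data": {"moves": [{"x":0.5,"y":-0.15,"z":-3,"ax":-0.019,"ay":0.016,"az":0.1},{"x":0,"y":0,"z":-4,"ax":0,"ay":0,"az":0},{"x":0,"y":0,"z":-2.5,"ax":0,"ay":0,"az":0},{"x":0,"y":0,"z":-0.5,"ax":0,"ay":0,"az":0},{"x":0,"y":0,"z":0,"ax":0,"ay":0,"az":0},{"x":0,"y":0,"z":0,"ax":0,"ay":0,"az":0}]}}

```text
time_s: 17.23
eef_pos: [0.4525, -0.0478, 0.052]
eef_rot: [0.415, 0.91, 0.001, 0.008]
wrist_force: [0.1, 0.2, 1.5]
opening: 0.0708
```

```bash
python3 g.py .4473 -.0466 .0185 .742
```

```text
t 17.23 dcm [-0.52  0.12 -3.35] turn [0.005 0.015 0.028] F [0.1 0.2 1.5] open 0.0708 q [-0.3   0.14  1.98 -0.    1.01 -1.01] v 0.011
```

>>> {"op": "apply_moves", "data": {"moves": [{"x":-0.6,"y":0.1,"z":0,"ax":0.005,"ay":0.015,"az":0.028},{"x":0,"y":0,"z":-1,"ax":0,"ay":0,"az":0},{"x":0,"y":0,"z":-1,"ax":0,"ay":0,"az":0},{"x":0,"y":0,"z":-0.8,"ax":0,"ay":0,"az":0},{"x":0,"y":0,"z":-0.2,"ax":0,"ay":0,"az":0},{"x":0,"y":0,"z":0,"ax":0,"ay":0,"az":0},{"x":0,"y":0,"z":0,"ax":0,"ay":0,"az":0}]}}

```text
time_s: 18.1
eef_pos: [0.4471, -0.0471, 0.0213]
eef_rot: [0.402, 0.916, -0.0, 0.001]
wrist_force: [-0.3, 0.4, -0.2]
opening: 0.0707
```

```bash
python3 g.py .4473 -.0466 .0185 .742
```

```text
t 18.1 dcm [ 0.02  0.05 -0.28] turn [ 0.001  0.001 -0.002] F [-0.3  0.4 -0.2] open 0.0707 q [-0.3   0.19  1.99 -0.    0.95 -1.04] v 0.001
```

>>> {"op": "apply_moves", "data": {"moves": [{"x":0,"y":0,"z":-0.3,"ax":0,"ay":0,"az":0},{"x":0,"y":0,"z":0,"ax":0,"ay":0,"az":0},{"x":0,"y":0,"z":0,"ax":0,"ay":0,"az":0},{"x":0,"y":0,"z":0,"ax":0,"ay":0,"az":0},{"x":0,"y":0,"z":0,"ax":0,"ay":0,"az":0}], "grip": 15}}

```text
time_s: 18.73
eef_pos: [0.4478, -0.0473, 0.0188]
eef_rot: [0.402, 0.916, 0.0, 0.002]
wrist_force: [-0.0, -0.3, 0.4]
opening: 0.03
```

```bash
python3 g.py .6155 -.2615 .13 -.075
```

```text
t 18.73 dcm [ 16.77 -21.42  11.12] turn [ 0.002  0.002 -0.819] F [-0.  -0.3  0.4] open 0.03 q [-0.3   0.2   1.99 -0.    0.94 -1.04] v 0.003
```

>>> {"op": "apply_moves", "data": {"moves": [{"x":0,"y":0,"z":2,"ax":0,"ay":0,"az":0},{"x":0,"y":0,"z":4,"ax":0,"ay":0,"az":0},{"x":0,"y":0,"z":4,"ax":0,"ay":0,"az":0},{"x":1.5,"y":-2,"z":1,"ax":0,"ay":0,"az":-0.1},{"x":2.5,"y":-3,"z":0,"ax":0,"ay":0,"az":-0.13},{"x":3,"y":-3.6,"z":0,"ax":0,"ay":0,"az":-0.13},{"x":3,"y":-3.6,"z":0,"ax":0,"ay":0,"az":-0.13},{"x":3,"y":-3.6,"z":0,"ax":0,"ay":0,"az":-0.13},{"x":2,"y":-3,"z":0,"ax":0,"ay":0,"az":-0.12},{"x":1,"y":-1.5,"z":0,"ax":0,"ay":0,"az":-0.06},{"x":0,"y":0,"z":0,"ax":0,"ay":0,"az":0},{"x":0,"y":0,"z":0,"ax":0,"ay":0,"az":0}]}}

```text
time_s: 20.23
eef_pos: [0.6081, -0.2546, 0.1289]
eef_rot: [0.735, 0.678, 0.001, -0.002]
wrist_force: [-0.5, 0.1, -0.7]
opening: 0.0298
```

```bash
python3 g.py .6155 -.2615 .05 -.075
```

```text
t 20.23 dcm [ 0.74 -0.69 -7.89] turn [-0.003 -0.001  0.005] F [-0.5  0.1 -0.7] open 0.0298 q [-0.53  0.45  1.39  0.    1.31 -0.45] v 0.004
```

>>> {"op": "apply_moves", "data": {"moves": [{"x":0.6,"y":-0.7,"z":-3,"ax":0,"ay":0,"az":0.005},{"x":0,"y":0,"z":-3,"ax":0,"ay":0,"az":0},{"x":0,"y":0,"z":-1.5,"ax":0,"ay":0,"az":0},{"x":0,"y":0,"z":0,"ax":0,"ay":0,"az":0},{"x":0,"y":0,"z":0,"ax":0,"ay":0,"az":0}]}}

```text
time_s: 20.85
eef_pos: [0.6137, -0.2578, 0.0547]
eef_rot: [0.731, 0.683, 0.001, -0.001]
wrist_force: [1.0, -0.0, -0.3]
opening: 0.0299
```

```bash
python3 g.py .6155 -.2615 .0242 -.075
```

```text
t 20.85 dcm [ 0.18 -0.37 -3.05] turn [-0.003  0.    -0.007] F [ 1.  -0.  -0.3] open 0.0299 q [-0.53  0.54  1.42  0.    1.18 -0.46] v 0.005
```

>>> {"op": "apply_moves", "data": {"moves": [{"x":0.15,"y":-0.4,"z":-0.3,"ax":0,"ay":0,"az":-0.007},{"x":0,"y":0,"z":-0.8,"ax":0,"ay":0,"az":0},{"x":0,"y":0,"z":-0.8,"ax":0,"ay":0,"az":0},{"x":0,"y":0,"z":-0.5,"ax":0,"ay":0,"az":0},{"x":0,"y":0,"z":0,"ax":0,"ay":0,"az":0},{"x":0,"y":0,"z":0,"ax":0,"ay":0,"az":0}]}}

```text
time_s: 21.6
eef_pos: [0.6168, -0.263, 0.0317]
eef_rot: [0.733, 0.68, 0.002, 0.001]
wrist_force: [0.1, -0.3, -0.8]
opening: 0.0297
```

```bash
python3 g.py .6155 -.2615 .0242 -.075
```

```text
t 21.6 dcm [-0.13  0.15 -0.75] turn [-0.001  0.004  0.001] F [ 0.1 -0.3 -0.8] open 0.0297 q [-0.53  0.57  1.42  0.    1.14 -0.46] v 0.005
```

>>> {"op": "apply_moves", "data": {"moves": [{"x":-0.1,"y":0.15,"z":-0.4,"ax":0,"ay":0,"az":0},{"x":0,"y":0,"z":-0.3,"ax":0,"ay":0,"az":0},{"x":0,"y":0,"z":-0.1,"ax":0,"ay":0,"az":0},{"x":0,"y":0,"z":0,"ax":0,"ay":0,"az":0}]}}

```text
time_s: 22.1
eef_pos: [0.6161, -0.2616, 0.0239]
eef_rot: [0.733, 0.68, 0.002, 0.002]
wrist_force: [-0.2, -0.0, -0.9]
opening: 0.0297
```

>>> {"op": "apply_moves", "data": {"moves": [{"x":0,"y":0,"z":0,"ax":0,"ay":0,"az":0},{"x":0,"y":0,"z":0,"ax":0,"ay":0,"az":0},{"x":0,"y":0,"z":1.5,"ax":0,"ay":0,"az":0},{"x":0,"y":0,"z":4,"ax":0,"ay":0,"az":0},{"x":0,"y":0,"z":4,"ax":0,"ay":0,"az":0},{"x":-1,"y":4,"z":2,"ax":0,"ay":0,"az":0.03},{"x":-1,"y":5,"z":0,"ax":0,"ay":0,"az":0.03},{"x":-1,"y":6,"z":0,"ax":0,"ay":0,"az":0.03},{"x":-1,"y":6,"z":0,"ax":0,"ay":0,"az":0.03},{"x":-1,"y":6,"z":0,"ax":0,"ay":0,"az":0.03},{"x":-1,"y":6,"z":0,"ax":0,"ay":0,"az":0.03},{"x":-1,"y":6,"z":0,"ax":0,"ay":0,"az":0}], "grip": 58}}

```text
time_s: 23.6
eef_pos: [0.5492, 0.133, 0.1576]
eef_rot: [0.671, 0.742, 0.008, 0.011]
wrist_force: [0.9, -0.1, 0.1]
opening: 0.0545
```

```bash
python3 g.py .5351 .264 .10 .0885; cat > look.py <<'E'
import sys
from lib import *
i=sys.argv[1];ims={n:manip.capture(n) for n in P}
for n in ims:cv2.imwrite(f"pics/{n}{i}.png",ims[n][:,:,::-1])
t=cv2.resize(ims["top"][140:290,400:500],None,fx=4,fy=4,interpolation=cv2.INTER_CUBIC);s=cv2.resize(ims["side"][255:385,265:485],None,fx=1.8,fy=1.8,interpolation=cv2.INTER_CUBIC)
o=np.zeros((600,800,3),np.uint8);o[:,:400]=t;o[:s.shape[0],400:400+s.shape[1]]=s;cv2.imwrite(f"pics/look{i}.png",o[:,:,::-1])
E
python3 look.py 1
```

```text
t 23.6 dcm [-1.41 13.1  -5.76] turn [ 0.003  0.028 -0.012] F [ 0.9 -0.1  0.1] open 0.0545 q [ 0.09  0.21  1.64 -0.01  1.26 -0.01] v 0.906
```

View pics/look1.png

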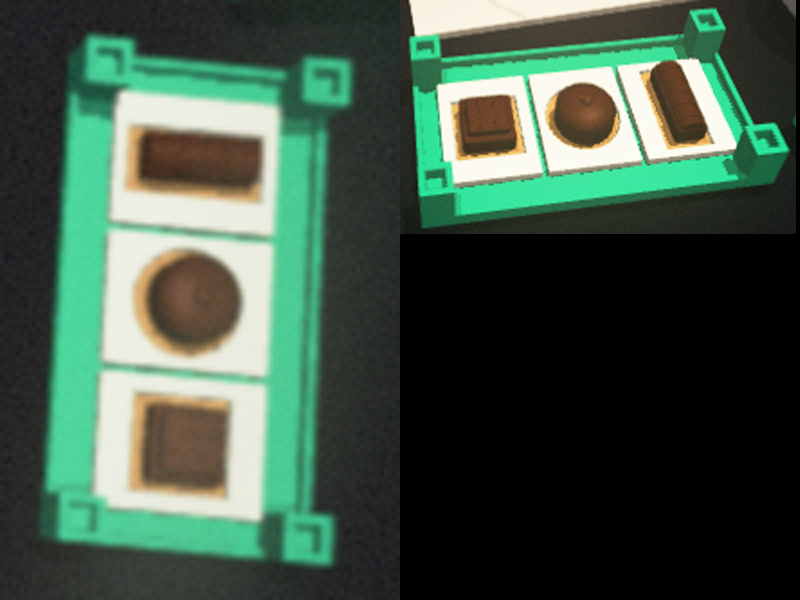

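All three chocolates lie inside their recesses, with card visible around each. I'll fit their poses, using z to confirm they are seated, and travel to the cover tray.

```bash
python3 - <<'E'
from lib import *
import lib
lib.masks.__defaults__
om=lib.masks
lib.masks=lambda im,k:(om(im,k)&(im.max(2)<125)) if k=='choc' else om(im,k)
ims={n:cv2.imread(f"pics/{n}1.png")[:,:,::-1].copy() for n in P}
D=[.5258,-.2545,0,-.075]
for k,dx in(("block",-90),("dome",0),("log",90)):
    X=place(D,np.array([[dx,0,17]])/1e3)[0];p,c=fit(SH[k],'choc',ims,[*X,-.075],(0,1,2) if k=='dome' else (0,1,2,3),pad=3)
    print(k,((p[:3]-X)*1000).round(1),"yaw",p[3].round(3),c.round(0))
E
```

```text
block [-1.5  0.  -3.8] yaw -0.108 49.0
dome [ 0.3 -0.3 -3.2] yaw -0.075 117.0
log [ 2.3  1.5 -4.6] yaw -0.073 50.0
```

>>> {"op": "apply_moves", "data": {"moves": [{"x":-0.5,"y":5,"z":0,"ax":0,"ay":0.02,"az":-0.01},{"x":-0.5,"y":4,"z":-0.5,"ax":0,"ay":0,"az":0},{"x":0,"y":3,"z":-1,"ax":0,"ay":0,"az":0},{"x":0,"y":1,"z":-1,"ax":0,"ay":0,"az":0},{"x":0,"y":0,"z":0,"ax":0,"ay":0,"az":0},{"x":0,"y":0,"z":0,"ax":0,"ay":0,"az":0}]}}

```text
time_s: 24.45
eef_pos: [0.5416, 0.2671, 0.138]
eef_rot: [0.672, 0.74, 0.005, 0.006]
wrist_force: [-0.0, 0.4, -0.7]
opening: 0.0544
```

```bash
python3 g.py .5351 .264 .07 .0885
```

```text
t 24.45 dcm [-0.65 -0.31 -6.8 ] turn [ 0.002  0.016 -0.008] F [-0.   0.4 -0.7] open 0.0544 q [ 0.32  0.32  1.55 -0.01  1.26  0.22] v 0.008
```

>>> {"op": "apply_moves", "data": {"moves": [{"x":-0.7,"y":-0.3,"z":-3,"ax":0.002,"ay":0.016,"az":-0.008},{"x":0,"y":0,"z":-3,"ax":0,"ay":0,"az":0},{"x":0,"y":0,"z":-1,"ax":0,"ay":0,"az":0},{"x":0,"y":0,"z":0,"ax":0,"ay":0,"az":0},{"x":0,"y":0,"z":0,"ax":0,"ay":0,"az":0}]}}

```text
time_s: 25.08
eef_pos: [0.5388, 0.2597, 0.071]
eef_rot: [0.678, 0.735, 0.003, 0.002]
wrist_force: [-0.5, 0.5, -1.0]
opening: 0.0545
```

```bash
python3 g.py .5351 .264 .025 .0885
```

```text
t 25.07 dcm [-0.37  0.43 -4.6 ] turn [-0.002  0.007  0.007] F [-0.5  0.5 -1. ] open 0.0545 q [ 0.3   0.39  1.6  -0.    1.14  0.22] v 0.006
```

>>> {"op": "apply_moves", "data": {"moves": [{"x":-0.4,"y":0.4,"z":-1,"ax":-0.002,"ay":0.007,"az":0.007},{"x":0,"y":0,"z":-1.5,"ax":0,"ay":0,"az":0},{"x":0,"y":0,"z":-1,"ax":0,"ay":0,"az":0},{"x":0,"y":0,"z":-0.5,"ax":0,"ay":0,"az":0},{"x":0,"y":0,"z":0,"ax":0,"ay":0,"az":0},{"x":0,"y":0,"z":0,"ax":0,"ay":0,"az":0}]}}

```text
time_s: 25.82
eef_pos: [0.5355, 0.2646, 0.0298]
eef_rot: [0.675, 0.738, 0.001, 0.001]
wrist_force: [0.1, -0.7, 0.1]
opening: 0.0545
```

```bash
python3 g.py .5351 .264 .025 .0885
```

```text
t 25.82 dcm [-0.04 -0.06 -0.48] turn [-0.     0.002 -0.001] F [ 0.1 -0.7  0.1] open 0.0545 q [ 0.31  0.45  1.62 -0.    1.07  0.22] v 0.002
```

>>> {"op": "apply_moves", "data": {"moves": [{"x":0,"y":0,"z":-0.45,"ax":0,"ay":0,"az":0},{"x":0,"y":0,"z":0,"ax":0,"ay":0,"az":0},{"x":0,"y":0,"z":0,"ax":0,"ay":0,"az":0},{"x":0,"y":0,"z":0,"ax":0,"ay":0,"az":0},{"x":0,"y":0,"z":0,"ax":0,"ay":0,"az":0},{"x":0,"y":0,"z":0,"ax":0,"ay":0,"az":0}], "grip": 0, "squeeze": 45}}

```text
time_s: 26.58
eef_pos: [0.5357, 0.2647, 0.0259]
eef_rot: [0.675, 0.738, 0.001, 0.001]
wrist_force: [0.2, 0.3, -1.0]
opening: 0.0137
```

```bash
python3 g.py .5351 .264 .14 .0885
```

```text
t 26.57 dcm [-0.06 -0.07 11.41] turn [-0.001  0.002 -0.001] F [ 0.2  0.3 -1. ] open 0.0137 q [ 0.31  0.45  1.62 -0.    1.06  0.22] v 0.002
```

>>> {"op": "apply_moves", "data": {"moves": [{"x":0,"y":0,"z":1,"ax":0,"ay":0,"az":0},{"x":0,"y":0,"z":2,"ax":0,"ay":0,"az":0},{"x":0,"y":0,"z":3,"ax":0,"ay":0,"az":0},{"x":0,"y":0,"z":3,"ax":0,"ay":0,"az":0},{"x":0,"y":0,"z":3,"ax":0,"ay":0,"az":0},{"x":0,"y":0,"z":1,"ax":0,"ay":0,"az":0},{"x":0,"y":0,"z":0,"ax":0,"ay":0,"az":0}]}}

```text
time_s: 27.45
eef_pos: [0.5336, 0.2639, 0.1624]
eef_rot: [0.675, 0.738, 0.001, 0.001]
wrist_force: [-0.3, -0.2, -4.7]
opening: 0.0136
```

```bash
python3 g.py .5264 -.2538 .15 -.075
```

```text
t 27.45 dcm [ -0.72 -51.77  -1.24] turn [ 0.     0.002 -0.165] F [-0.3 -0.2 -4.7] open 0.0136 q [ 0.31  0.28  1.54 -0.    1.32  0.22] v 0.006
```

>>> {"op": "apply_moves", "data": {"moves": [{"x":0,"y":-1.5,"z":0,"ax":0,"ay":0,"az":0},{"x":0,"y":-3,"z":0,"ax":0,"ay":0,"az":-0.02},{"x":0,"y":-4.5,"z":0,"ax":0,"ay":0,"az":-0.02},{"x":0,"y":-4.5,"z":0,"ax":0,"ay":0,"az":-0.02},{"x":0,"y":-4.5,"z":0,"ax":0,"ay":0,"az":-0.02},{"x":0,"y":-4.5,"z":0,"ax":0,"ay":0,"az":-0.02},{"x":0,"y":-4.5,"z":0,"ax":0,"ay":0,"az":-0.02},{"x":0,"y":-4.5,"z":0,"ax":0,"ay":0,"az":-0.02},{"x":0,"y":-4.5,"z":0,"ax":0,"ay":0,"az":-0.02},{"x":0,"y":-4.5,"z":0,"ax":0,"ay":0,"az":0},{"x":0,"y":-3,"z":0,"ax":0,"ay":0,"az":0},{"x":0,"y":-1.5,"z":0,"ax":0,"ay":0,"az":0}]}}

```text
time_s: 28.95
eef_pos: [0.5144, -0.2072, 0.1428]
eef_rot: [0.734, 0.679, -0.012, -0.012]
wrist_force: [-0.7, 0.3, -4.4]
opening: 0.0139
```

```bash
python3 g.py .5264 -.2538 .15 -.075
```

```text
t 28.95 dcm [ 1.2  -4.66  0.72] turn [-0.002 -0.034  0.002] F [-0.7  0.3 -4.4] open 0.0139 q [-0.53  0.25  1.63 -0.02  1.3  -0.45] v 0.2
```

>>> {"op": "apply_moves", "data": {"moves": [{"x":0.6,"y":-1.5,"z":0.4,"ax":0,"ay":-0.015,"az":0},{"x":0.6,"y":-1.5,"z":0,"ax":0,"ay":-0.012,"az":0},{"x":0,"y":-1,"z":0,"ax":0,"ay":0,"az":0},{"x":0,"y":0,"z":0,"ax":0,"ay":0,"az":0},{"x":0,"y":0,"z":0,"ax":0,"ay":0,"az":0}]}}

```text
time_s: 29.58
eef_pos: [0.5262, -0.2477, 0.1453]
eef_rot: [0.734, 0.68, -0.001, -0.004]
wrist_force: [0.7, 0.3, -4.8]
opening: 0.0136
```

```bash
python3 g.py .5264 -.2538 .15 -.075
```

```text
t 29.57 dcm [ 0.02 -0.61  0.47] turn [-0.005 -0.008  0.001] F [ 0.7  0.3 -4.8] open 0.0136 q [-0.59  0.28  1.58  0.    1.29 -0.51] v 0.002
```

>>> {"op": "apply_moves", "data": {"moves": [{"x":0,"y":-0.6,"z":-1,"ax":-0.005,"ay":-0.008,"az":0.001},{"x":0,"y":0,"z":-1.5,"ax":0,"ay":0,"az":0},{"x":0,"y":0,"z":-1,"ax":0,"ay":0,"az":0},{"x":0,"y":0,"z":-0.3,"ax":0,"ay":0,"az":0},{"x":0,"y":0,"z":0,"ax":0,"ay":0,"az":0},{"x":0,"y":0,"z":0,"ax":0,"ay":0,"az":0}]}}

```text
time_s: 30.32
eef_pos: [0.5255, -0.252, 0.1034]
eef_rot: [0.733, 0.681, 0.0, -0.001]
wrist_force: [0.3, -0.2, -3.7]
opening: 0.0138
```

```bash
python3 g.py .5264 -.2538 .10 -.075
```

```text
t 30.32 dcm [ 0.09 -0.18 -0.34] turn [-0.002 -0.001 -0.002] F [ 0.3 -0.2 -3.7] open 0.0138 q [-0.6   0.33  1.62  0.    1.2  -0.52] v 0.001
```

>>> {"op": "apply_moves", "data": {"moves": [{"x":0.1,"y":-0.2,"z":-0.3,"ax":-0.002,"ay":-0.001,"az":-0.002},{"x":0,"y":0,"z":0,"ax":0,"ay":0,"az":0},{"x":0,"y":0,"z":0,"ax":0,"ay":0,"az":0}]}}

```text
time_s: 30.7
eef_pos: [0.5273, -0.2546, 0.1013]
eef_rot: [0.733, 0.68, 0.0, 0.001]
wrist_force: [0.3, 0.6, -3.5]
opening: 0.0138
```

```bash
python3 g.py .5264 -.2538 .10 -.075; python3 - <<'E'
from lib import *
ims={n:manip.capture(n) for n in P}
D=[.5258,-.2545,0,-.075]; s=manip.read_state(); e=s["eef_pos"]; 
C=[e[0]-.0006,e[1]-.0007,e[2]-.0259,-.075]
for n in P:
    cv2.imwrite(f"pics/{n}2.png",ims[n][:,:,::-1])
F=4
def draw(n,r,F):
    u0,u1,v0,v1=r
    b=cv2.resize(np.ascontiguousarray(ims[n][v0:v1,u0:u1,::-1]),None,fx=F,fy=F,interpolation=cv2.INTER_CUBIC)
    o=np.array([u0,v0])
    for p,q,c in[(D,posts(0),(255,0,255))]+[(C,[x],(0,0,255)) for x in [np.vstack(k) for k in zip(posts(10))]] if 0 else [(D,q,(255,0,255)) for q in posts(0)]+[(C,q,(0,0,255)) for q in posts(10)]:
        h=cv2.convexHull(((proj(n,place(p,q))-o+.5)*F-.5).astype(np.float32));cv2.polylines(b,[np.round(h*16).astype(int)],True,c,1,cv2.LINE_AA,4)
    return b
cv2.imwrite("pics/al_s.png",draw("side",(260,485,220,385),3.5));cv2.imwrite("pics/al_t.png",draw("top",(400,500,130,290),3.7))
E
```

```text
t 30.7 dcm [-0.09  0.08 -0.13] turn [0.002 0.002 0.   ] F [ 0.3  0.6 -3.5] open 0.0138 q [-0.6   0.33  1.61 -0.    1.19 -0.52] v 0.002
```

View pics/al_s.png

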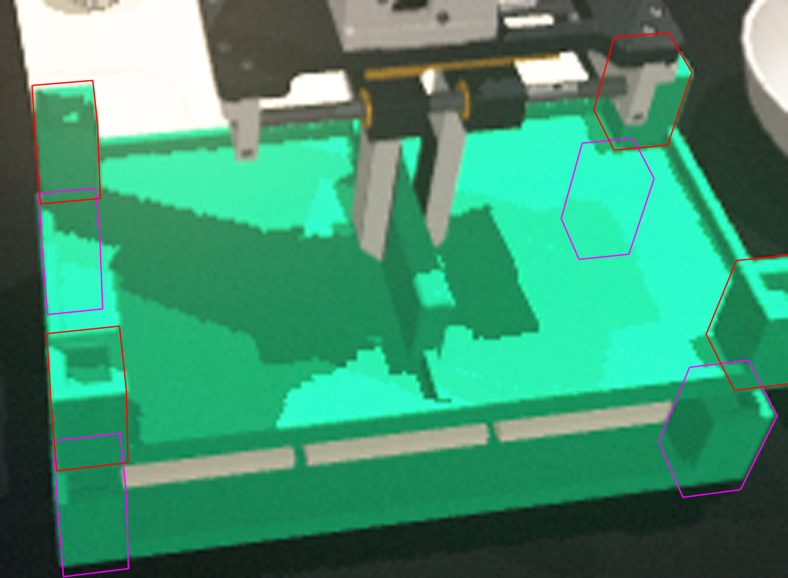

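View pics/al_t.png

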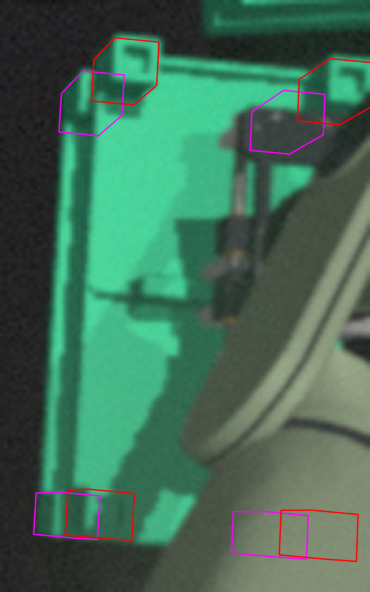

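The cover outline predicted from the arm pose matches the raised tray's posts in both views to about 1 px. I'll lower it in small steps and watch the force.

>>> {"op": "apply_moves", "data": {"moves": [{"x":-0.1,"y":0.07,"z":-0.2,"ax":0.002,"ay":0.002,"az":0},{"x":0,"y":0,"z":-0.4,"ax":0,"ay":0,"az":0},{"x":0,"y":0,"z":-0.2,"ax":0,"ay":0,"az":0},{"x":0,"y":0,"z":0,"ax":0,"ay":0,"az":0},{"x":0,"y":0,"z":0,"ax":0,"ay":0,"az":0}]}}

```text
time_s: 31.42
eef_pos: [0.526, -0.2537, 0.0925]
eef_rot: [0.733, 0.68, -0.0, -0.001]
wrist_force: [0.7, 0.5, -4.3]
opening: 0.0136
```

```bash
python3 g.py .5264 -.2540 .076 -.075
```

```text
t 31.43 dcm [ 0.04 -0.03 -1.65] turn [-0.001 -0.001  0.   ] F [ 0.7  0.5 -4.3] open 0.0136 q [-0.6   0.34  1.62  0.    1.18 -0.52] v 0.002
```

>>> {"op": "apply_moves", "data": {"moves": [{"x":0.03,"y":-0.03,"z":-0.3,"ax":0,"ay":0,"az":0},{"x":0,"y":0,"z":-0.3,"ax":0,"ay":0,"az":0},{"x":0,"y":0,"z":-0.3,"ax":0,"ay":0,"az":0},{"x":0,"y":0,"z":0,"ax":0,"ay":0,"az":0}]}}

```text
time_s: 31.92
eef_pos: [0.5263, -0.254, 0.0828]
eef_rot: [0.733, 0.68, -0.0, -0.001]
wrist_force: [0.1, 1.1, -3.7]
opening: 0.0139
```

```bash
python3 g.py .5264 -.2540 .076 -.075
```

```text
t 31.93 dcm [ 0.01  0.   -0.68] turn [-0.001 -0.001  0.   ] F [ 0.1  1.1 -3.7] open 0.0139 q [-0.6   0.35  1.63  0.    1.16 -0.52] v 0.005
```

>>> {"op": "apply_moves", "data": {"moves": [{"x":0,"y":0,"z":-0.3,"ax":0,"ay":0,"az":0},{"x":0,"y":0,"z":-0.2,"ax":0,"ay":0,"az":0},{"x":0,"y":0,"z":-0.1,"ax":0,"ay":0,"az":0},{"x":0,"y":0,"z":0,"ax":0,"ay":0,"az":0}]}}

```text
time_s: 32.42
eef_pos: [0.5264, -0.2541, 0.0765]
eef_rot: [0.733, 0.68, -0.0, -0.001]
wrist_force: [0.5, -0.5, -3.0]
opening: 0.0141
```

```bash
python3 g.py .5264 -.2540 .076 -.075
```

```text
t 32.42 dcm [ 0.    0.01 -0.05] turn [-0.001 -0.001  0.   ] F [ 0.5 -0.5 -3. ] open 0.0141 q [-0.6   0.36  1.63  0.    1.15 -0.52] v 0.002
```

>>> {"op": "apply_moves", "data": {"moves": [{"x":0,"y":0,"z":-0.1,"ax":0,"ay":0,"az":0},{"x":0,"y":0,"z":0,"ax":0,"ay":0,"az":0},{"x":0,"y":0,"z":0,"ax":0,"ay":0,"az":0}]}}

```text
time_s: 32.8
eef_pos: [0.5267, -0.2543, 0.0761]
eef_rot: [0.733, 0.68, 0.0, -0.0]
wrist_force: [0.5, 0.4, -4.1]
opening: 0.0134
```

>>> {"op": "apply_moves", "data": {"moves": [{"x":0,"y":0,"z":0,"ax":0,"ay":0,"az":0},{"x":0,"y":0,"z":0,"ax":0,"ay":0,"az":0},{"x":0,"y":0,"z":0,"ax":0,"ay":0,"az":0}], "grip": 50}}

```text
time_s: 33.17
eef_pos: [0.5285, -0.2556, 0.0783]
eef_rot: [0.733, 0.68, 0.001, 0.002]
wrist_force: [0.3, 0.8, 0.8]
opening: 0.04
```

```bash
python3 g.py .5264 -.2540 .076 -.075
```

```text
t 33.17 dcm [-0.21  0.16 -0.23] turn [0.003 0.004 0.   ] F [0.3 0.8 0.8] open 0.04 q [-0.6   0.36  1.63  0.    1.15 -0.52] v 0.006
```

>>> {"op": "apply_moves", "data": {"moves": [{"x":0,"y":0,"z":1,"ax":0,"ay":0,"az":0},{"x":0,"y":0,"z":3,"ax":0,"ay":0,"az":0},{"x":0,"y":0,"z":5,"ax":0,"ay":0,"az":0},{"x":0,"y":0,"z":5,"ax":0,"ay":0,"az":0},{"x":0,"y":4,"z":2,"ax":0,"ay":0,"az":0},{"x":0,"y":6,"z":0,"ax":0,"ay":0,"az":0},{"x":0,"y":6,"z":0,"ax":0,"ay":0,"az":0},{"x":0,"y":6,"z":0,"ax":0,"ay":0,"az":0},{"x":0,"y":6,"z":0,"ax":0,"ay":0,"az":0},{"x":0,"y":6,"z":0,"ax":0,"ay":0,"az":0},{"x":0,"y":4,"z":0,"ax":0,"ay":0,"az":0},{"x":0,"y":0,"z":0,"ax":0,"ay":0,"az":0}]}}

```text
time_s: 34.67
eef_pos: [0.5294, 0.1345, 0.2566]
eef_rot: [0.734, 0.679, 0.007, 0.01]
wrist_force: [-0.2, -0.6, 0.4]
opening: 0.047
```

```bash
python3 look.py 3; python3 - <<'E'
from lib import *
ims={n:cv2.imread(f"pics/{n}3.png")[:,:,::-1].copy() for n in P}
D=[.5258,-.2545,.05,-.075]
st=SH['cover'][:]+[box(-155,155,-82,82,-50,-26)]+[box(141*i-14,141*i+14,68*j-14,68*j+14,-50,10) for i in(-1,1) for j in(-1,1)]
# only cover moves: fit cover with nest fixed
class Q: pass
import lib
fix=[place([.5258,-.2545,0,-.075],q) for q in SH['nest']]+[place([.5258,-.2545,0,-.075],box(-135,135,-52,52,14,22))]
r0=lib.render
def rr(n,parts,pose,r):
    m=np.zeros(((r[3]-r[2])*S,(r[1]-r[0])*S),np.uint8)
    for q in fix:fill(m,proj(n,q),255,np.array([r[0],r[2]]))
    for q in parts:fill(m,proj(n,place(pose,q)),255,np.array([r[0],r[2]]))
    return cv2.resize(m,(r[1]-r[0],r[3]-r[2]),interpolation=cv2.INTER_AREA)/255.
lib.render=rr
for cams,f in((("top","side"),(0,1,2,3)),(("top",),(0,1,3)),(("side",),(0,1,2,3))):
    p,c=fit(SH['cover'],'green',ims,D,f,cams,5);print(cams,p.round(4),c.round(0))
F=2.3
b=cv2.resize(np.ascontiguousarray(ims["side"][200:385,240:485,::-1]),None,fx=3.2,fy=3.2,interpolation=cv2.INTER_CUBIC)
for q in SH['cover']:
    h=cv2.convexHull(((proj("side",place(D,q))-[240,200]+.5)*3.2-.5).astype(np.float32));cv2.polylines(b,[np.round(h*16).astype(int)],True,(0,0,255),1,cv2.LINE_AA,4)
cv2.imwrite("pics/fin.png",b)
t0=cv2.imread("pics/top0.png");t=ims["top"]
E
```

```text
('top', 'side') [ 0.5276 -0.2585  0.0521 -0.0636] 1024.0
('top',) [ 0.5308 -0.2596  0.05   -0.0759] 368.0
('side',) [ 0.5234 -0.2629  0.0571 -0.0683] 548.0
```

View pics/fin.png

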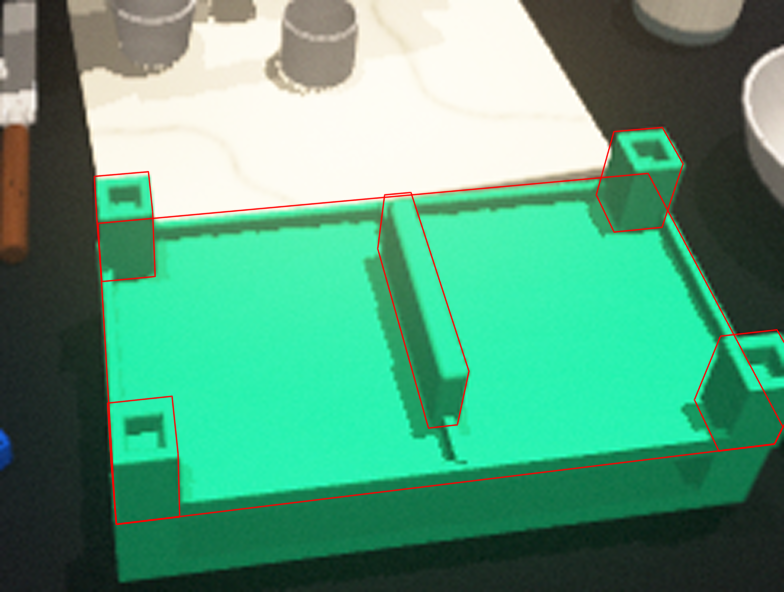

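View pics/top3.png

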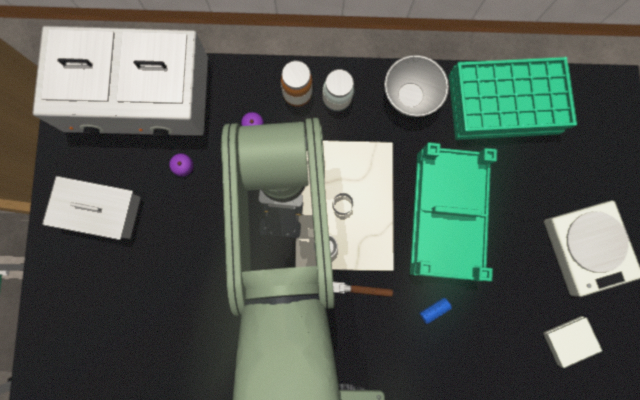

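The overlay of the ideal stacked pose sits within about 1 px of the real tray. The automatic fit disagrees, probably because the neighbouring green crate is in its window. I'll refit using only the tray's own connected region.

```bash
python3 - <<'E'
import lib
from lib import *
ims={n:cv2.imread(f"pics/{n}3.png")[:,:,::-1].copy() for n in P}
N=[.5258,-.2545,0,-.075];D=[.5258,-.2545,.05,-.075]
om=lib.masks
def mk(im,k):
    n="top" if im is ims["top"] else "side"
    _,L=cv2.connectedComponents(om(im,k).astype(np.uint8));u=proj(n,[[.48,-.24,.064]])[0].astype(int);return L==L[u[1],u[0]]
lib.masks=mk
fix=[place(N,q) for q in SH['nest']]+[place(N,box(-141,141,s*75-7,s*75+7,20,60)) for s in(-1,1)]+[place(N,box(s*148-7,s*148+7,-68,68,20,60)) for s in(-1,1)]
def rr(n,parts,pose,r):
    m=np.zeros(((r[3]-r[2])*S,(r[1]-r[0])*S),np.uint8);o=np.array([r[0],r[2]])
    for q in fix:fill(m,proj(n,q),255,o)
    for q in parts:fill(m,proj(n,place(pose,q)),255,o)
    return cv2.resize(m,(r[1]-r[0],r[3]-r[2]),interpolation=cv2.INTER_AREA)/255.
lib.render=rr
for cams,f in((("top","side"),(0,1,2,3)),(("top",),(0,1,3)),(("side",),(0,1,3))):
    p,c=fit(SH['cover'],'green',ims,D,f,cams,5);print(cams,p.round(4),c.round(0))
# bystanders: template shift between pic 0 and 3 (side)
a=cv2.imread("pics/side0.png",0);b=cv2.imread("pics/side3.png",0)
for k,(u0,u1,v0,v1) in dict(ring=(324,356,194,232),cup=(272,304,188,226)).items():
    r=cv2.matchTemplate(b[v0-12:v1+12,u0-12:u1+12],a[v0:v1,u0:u1],cv2.TM_CCOEFF_NORMED);l=cv2.minMaxLoc(r);print(k,"shift px",np.array(l[3])-12,round(l[1],2))
s=manip.read_state();print(s["wrist_force"].round(1),np.abs(s["joint_velocities"]).max())
E
```

```text
('top', 'side') [ 0.5276 -0.2585  0.0521 -0.0636] 1011.0
('top',) [ 0.5308 -0.2594  0.05   -0.075 ] 368.0
('side',) [ 0.5279 -0.2571  0.05   -0.0634] 612.0
ring shift px [0 0] 0.99
cup shift px [0 0] 0.85
[-0.5  0.6 -0.2] 0.03474149392784615
```

```bash
python3 - <<'E'
from lib import *
D=[.5258,-.2545,.05,-.075];im=cv2.imread("pics/top3.png");F=3.7;o=np.array([400,135])
b=cv2.resize(im[135:290,400:505],None,fx=F,fy=F,interpolation=cv2.INTER_CUBIC)
for q in SH['cover']:
    h=cv2.convexHull(((proj("top",place(D,q))-o+.5)*F-.5).astype(np.float32));cv2.polylines(b,[np.round(h*16).astype(int)],True,(0,0,255),1,cv2.LINE_AA,4)
m=masks(im[:,:,::-1].copy(),'green')[135:290,400:505].astype(np.uint8)*255
ms=masks(cv2.imread("pics/side3.png")[:,:,::-1].copy(),'green')[200:390,240:500].astype(np.uint8)*255
b2=cv2.cvtColor(cv2.resize(ms,None,fx=1.5,fy=1.5),cv2.COLOR_GRAY2BGR);c=np.zeros((b.shape[0],b2.shape[1],3),np.uint8);c[:b2.shape[0]]=b2
mt=cv2.cvtColor(cv2.resize(m,None,fx=1.8,fy=1.8),cv2.COLOR_GRAY2BGR);c[290:290+mt.shape[0],:mt.shape[1]]=mt[:c.shape[0]-290]
cv2.imwrite("pics/fin_t.png",np.hstack([b,c]))
E
```

```text
(no output)
```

View pics/fin_t.png

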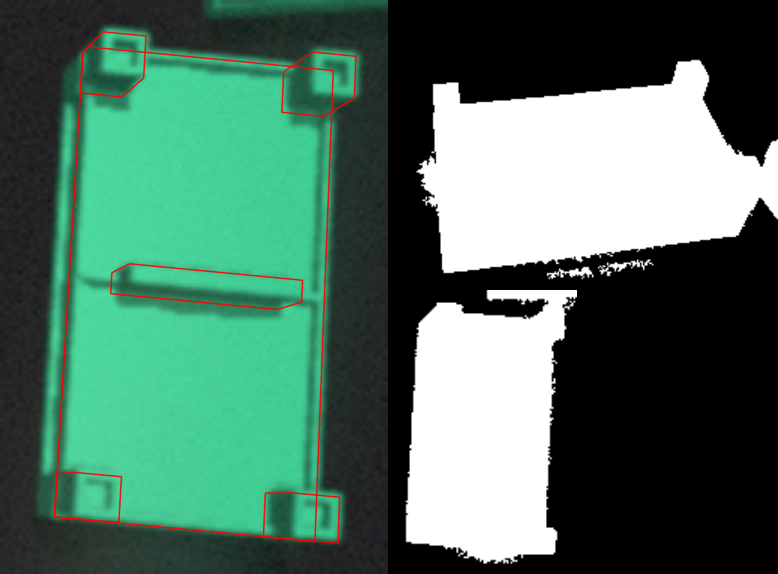

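The mask is contaminated: it takes in green glow on the counter and the crate merged in, which explains the biased fit. The overlay itself matches all four posts and the rib to about 1 px, so I'm handing in.

>>> {"op": "apply_moves", "data": {"moves": [{"x":0,"y":0,"z":0,"ax":0,"ay":0,"az":0},{"x":0,"y":0,"z":0,"ax":0,"ay":0,"az":0}]}}

```text
time_s: 35.02
eef_pos: [0.5301, 0.1293, 0.2567]
eef_rot: [0.737, 0.676, 0.006, 0.011]
wrist_force: [-0.1, 0.4, 0.2]
opening: 0.0468
```

```bash
python3 -c "
from workcell import manip
print(manip.close_job())"
```

```text
the job is handed in; nothing more can be done
None
```

I packed the dome, block and log in their own nests, stacked the cover tray on top, and handed the job in after about 35 s of robot time. The hand-in gave no verdict.

**Chocolates:** fits before the cover went on put all three within about 3 mm of their nest centres. The fitted heights came out 3–5 mm too low. I put that down to the brown mask in the images, but did not confirm it.

**Cover tray:** the pins entered the sockets with no contact force. The tray was let go at 50 mm above the lower tray by the arm's reading. In both cameras the ideal stacked outline matches its posts and rib to about 1 px (roughly 2 mm).

**Check that disagreed:** the automatic outline fit of the stacked tray gave offsets of 3–9 mm. I set it aside because its green mask took in glow on the counter and the nearby crate. That leaves the cover's position resting on the outline overlay and the arm's reading.

**Ring cutter and cup:** neither showed any shift in the images. The cup's match was weaker (0.85), with the arm overhead and partly shadowing the slab.

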